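# Draw the plug gauge halfway for oiling

### The arm

A 6-joint arm with a two-finger parallel gripper is mounted at the origin on a cart in front of the work surface, level with it; the furniture and walls round the work are solid. World frame = base frame: x ahead of the robot, y to its left, z up, the work surface at z = 0. Lengths are in m, angles in degrees, forces in N, time in s.
With the tool pointing down it reaches from about 0.3 to 0.75 m from the base axis. Payload 8.5 kg.
Tool frame: the origin (TCP) lies at the very end of the fingers, on their centre line; the grasp point (between the pads) lies 19 mm behind it; z points along the fingers, y is the line along which they close (so a half turn about z gives the same grasp; the last joint's range is limited). The gripper opens to 85 mm and grips with 20 to 120 N. Pads are 22 mm wide; open, the fingers measure 114 mm over their backs; the gripper's body (76 mm by 85 mm) begins 54 mm behind the grasp point. The pads swing forward as they close: fully open they stand 13 mm farther back than shut.
Start: joints at [51.205, 21.807, 74.336, -0, 83.858, -12.336], TCP at [0.245, 0.492, 0.231] pointing down, gripper open.
Joint ranges: [-178.18, 178.18], [-50.72, 133.34], [12.68, 142.11], [-81.47, 261.47], [9.98, 163.14], [-165.26, 165.26]. Speed limits (degrees/s): [136.94, 136.94, 180, 180, 180, 180].

### API

Orientations are given as a 3x3 rotation matrix whose columns are the frame's x, y, z axes.
In Python, from rig import observe, cams, ticket gives the robot as it stands.
- The arm moves only by the tool move_arm, never from a script. Its arguments are lists of equal length, an entry for each row: "jaw": the finger opening in cm, from 0 to 8.54; "dp": the shift along the tool's x, y, z in cm, a list of three; "turn": the turn, a rotation vector about the tool's x, y, z in rad, a list of three. In form: {"jaw": [jaw, ...], "dp": [[tx, ty, tz], ...], "turn": [[wx, wy, wz], ...]}. A call has 1 to 12 rows; each row shifts and turns the commanded pose from where the row before left it, along the tool's axes as they then stand; what a row does not reach is not made up. A row lasts 1/12 s, in which the tool goes at most 41.7 mm and 7.16 degrees, less where a joint would pass 70% of its speed; a pose out of reach is approached as far as the arm can. A call is refused whole if a number of a shift passes 4.17 or a number of a turn 0.125, either way. A call with a gripper value outside its range is refused whole. The fingers move at their own pace and stop on an object; "force" is the grip in N (left out, the last holds). Time passes only in rows, so rows that do not move let the fingers close. It gives the time, the measured TCP pose, the force, the opening and the grip force at its end, in the units of the state.
- observe(): the state, without advancing time (a new reading comes with each control period).
- cams.get_image(name): name is "scene" or "top" or "wrist"; returns (picture, depth): 400x640x3 uint8, red, green, blue; 400x640 float32, m along the optical axis (not along the pixel's ray), 0 where there is no reading.
- cams.calibration(name): a dict with "vertical_fov" (degrees; the focal length in pixels is half the picture's height over the tangent of half this angle, whatever the lens; pixels are square), "cx", "cy" (the principal point, pixels), "view" (4x4, takes a point from world to camera coordinates); the wrist camera has in their place "tool_from_camera" (4x4, takes a point from camera to tool coordinates, whose origin is the TCP and whose axes are the flange's). Camera axes: x right, y up, looking along -z (the intrinsics and any distortion apply to the point x, -y, -z); pixel columns grow to the right and rows downward; lengths in m; the calibration is good to about 2 mm. A picture is of the moment at which its call begins: read the wrist's pose just before it. calibration takes no time and is no camera call.
- ticket.close_job(): hands the job in; it is judged then, once.
Trained networks look in the newest picture that a camera, given by its name, has taken for a name from the list of things; names that differ only in an ending like _2 or _b are one class to them, and where a whole thing is asked for, a point or a joint stands for the part that bears it (a point fixed in the world has none). Each returns a list of dicts, best first, with "p" (0 to 1); they miss things now and then, are a little off and sometimes report something else, mostly with a low value. They report only what shows in the picture. A call takes as long as a camera call. They do not tell look-alikes from the thing itself.
- cams.spot_in(camera, query): "box" ([centre column, centre row, width, height] as shares, 0 to 1, of the picture: columns of its width, rows of its height, round what is visible of it).
- cams.outline_of(camera, query): "mask" (400x640 bool, what is visible of it) and "box" ([centre column, centre row, width, height] as shares, 0 to 1, of the picture: columns of its width, rows of its height, round what is visible of it).
- cams.mark_of(camera, query): "location" ([column, row] as shares, 0 to 1, of the picture: columns of its width, rows of its height: a listed point, or the origin of a listed thing).
The state is a dict: "time_s": time; "q": joint angles; "qvel": joint speeds; "joint_efforts": joint torques, N m; "position": TCP position; "tool_rot": TCP orientation; "ft_force": force on the tool from outside, world axes, zero at the start; "wrist_torque": the same for the moment, N m; "grip_width": finger opening in m; "gripper_force": force on a finger pad.
Only numpy, scipy, OpenCV 4.12 (cv2) and the standard library are available. Lean on these libraries where they do the work, as an engineer would, in place of code of your own. Each camera call takes 0.05 s, during which the arm holds its last target. There are 200 camera calls.

### The job

Lift the brass dust cover off the gauge block by its handle and stand it upright on the bench, let go of it, then take the plug gauge that was under it by its knob and draw it gently straight up, half way (30 mm) out of its bore, so that the dark ring round its shank comes level with the top of the block. Finish there, still holding the gauge steady, upright and half in the bore so its shank can be oiled. Leave the plug in the other bore and the parts lying about where they are.

Things in the scene. Friction and masses are not known exactly. Their poses are not given: they have to be found in the camera images.
- gauge_block: Aluminium block fixed to the bench, 66 x 140 x 70 mm (x, y, z), 10 mm high foot flanges widen it to 100 mm in x. Origin: centre of its underside. Two upright blind bores, 17 mm wide, 60 mm deep, open in its top at local y = +38 and -38 mm: one holds the plug gauge, the other a blanking plug (which is which varies). The bench is free round local (0, -135 mm) for an object up to 60 mm across.
- bore_left (a point): centre of the mouth of the +y bore, in the block's top face (70 mm above the bench)
- bore_right (a point): centre of the mouth of the -y bore, in the block's top face
- plug_gauge: Loose steel gauge, about 0.18 kg: round shank 16 mm wide, 72 mm long, then a round ribbed knob 26 mm wide, 30 mm high. Origin: centre of its foot, z toward the knob. At the start fully home: foot 10 mm above the bench, 60 mm of shank in the bore, knob 12 to 42 mm above the block. Dark ring on the shank 30 mm above the foot, hidden at first. 1 mm play in diameter; it slides freely when straight.
- gauge_knob (a point): centre of the plug gauge's knob, on its axis, 87 mm above its foot
- bore_plug: Loose steel blanking plug fully home in the other bore: 16 mm shank 60 mm long, flat round head 24 mm in diameter and 8 mm thick lying on the block. Origin at its foot. To be left alone.
- dust_cover: Loose brass cap, about 0.16 kg, open below: round cup 42 mm outside and 36 mm inside diameter, 54 mm high, with a strap handle on top. Starts standing on the block over the gauge's knob and must rise about 45 mm to clear it. Origin: centre of its open rim, z up toward the handle.
- cover_handle (a point): centre of the handle's bar, 86 mm above the cover's rim: a bar along the cover's y, 38 mm long, 10 mm thick in x, 8 mm high, with 28 mm of free height beneath it between its two legs (30 mm apart). Grip it across x.
- radio_receiver: bystander: flat black box 38 x 61 x 17 mm, loose, origin at the centre of its underside
- drive_bogie: bystander: small geared wheel set 70 x 69 x 31 mm, loose, origin at the centre of its underside
- angle_bracket: bystander: small brass angle 32 x 42 x 29 mm, loose, origin at the centre of its underside
- gear_box: bystander: small brass-bracket gearbox 36 x 103 x 28 mm, loose, origin at the centre of its underside
There are look-alikes about, which are no part of the job. Of the things shaped like the gauge_block, the aluminium one is meant.

How it is judged (in metres and radians):
On the way, in this order (a step that is already met when the one before it is completed fails the run):
1. the dust cover is lifted clear of the gauge by its handle (height (world z) of dust_cover above 0.118 m and distance between the grasp point and cover_handle below 0.04 m and contact force between dust_cover and the fingers above 0.5 N), for 0.1 s.
2. the cover stands upright on the bench, released (height (world z) of dust_cover between -0.004 and 0.004 m and angle between dust_cover's own z axis and vertical below 0.06 rad and contact force between dust_cover and the fingers below 0.3 N and contact force between dust_cover and gauge_block below 0.3 N and linear speed of dust_cover below 0.02 m/s), for 0.2 s.
3. the gauge is drawn half way out and held by the fingers (height (world z) of plug_gauge between 0.03 and 0.05 m and (horizontal distance between plug_gauge and bore_left below 0.004 m or horizontal distance between plug_gauge and bore_right below 0.004 m) and angle between the z axis of plug_gauge and the z axis of gauge_block, either way round below 0.06 rad and contact force between plug_gauge and the fingers above 2 N), for 0.3 s.
At the end, for the whole second after the job is handed in: Gauge held by the fingers (over 2 N), at rest, 30 mm out of its bore within 10 mm, within 4 mm and 0.06 rad of the bore axis; dust cover upright on the bench, clear of the block and released; blanking plug still home (within 6 mm) (all of step 2 and all of step 3 and linear speed of plug_gauge below 0.01 m/s and height (world z) of bore_plug below 0.016 m); the arm keeps its last pose, push and grip.
It fails at once if the gauge is drawn nearly or wholly out of its bore (more than 50 mm) (height (world z) of plug_gauge above 0.06 m).
It fails at once if the gauge is forced in its bore (more than 60 N in all between it and the block) (contact force between plug_gauge and gauge_block above 60 N).
It fails at once if the blanking plug is pulled up (height (world z) of bore_plug above 0.025 m).
It fails at once if a bystander is pushed more than 30 mm (distance of any of radio_receiver, drive_bogie, angle_bracket, gear_box from where it was at the start of the episode above 0.03 m).
It also fails if it takes over 50 s, if anything falls off the work surface, if the arm or the gripper's body presses on something with over 40 N, if the wrist force passes 120 N, or if a joint passes its speed limit or range.

## Working session

There is one attempt and no reset: what is moved stays moved. The work goes in short steps, Python scripts to look and compute and a tool call to move; the robot and the scene stay as the last step left them, time stands still between calls to the robot, and variables do not carry over. Pictures are saved under pics/ and viewed, at most 10 in all, crops included, and the job is handed in when it is done.

Besides the shell and the picture viewer there is one more tool, called after ">>>" as name(argument=value, ...) on one line, values as JSON. move_arm: Moves the arm, as the interface text tells. Its arguments: {"type":"object","properties":{"jaw":{"type":"array","items":{"type":"number"}},"dp":{"type":"array","items":{"type":"array","items":{"type":"number"}}},"turn":{"type":"array","items":{"type":"array","items":{"type":"number"}}},"force":{"type":"number"}},"required":["jaw","dp","turn"]}

```bash
mkdir -p pics
cat > h.py <<'E'
import numpy as np, cv2
from rig import observe, cams, ticket
def K(c): 
    return 200/np.tan(np.radians(c["vertical_fov"])/2)
def cloud(name):
    s=observe(); im,d=cams.get_image(name); c=cams.calibration(name); f=K(c)
    v,u=np.mgrid[0:400,0:640]
    p=np.stack([(u-c["cx"])/f*d, -(v-c["cy"])/f*d, -d, np.ones_like(d)],-1)
    if "view" in c: T=np.linalg.inv(np.array(c["view"]))
    else:
        W=np.eye(4); W[:3,:3]=s["tool_rot"]; W[:3,3]=s["position"]; T=W@np.array(c["tool_from_camera"])
    P=(p@T.T)[...,:3]; P[d==0]=np.nan
    return im,P
def save(im,n): cv2.imwrite("pics/"+n,im[...,::-1])
E
python3 - <<'E'
from h import *
for n in ("scene","top"):
    im,P=cloud(n); save(im,n+"0.png"); np.save(n+"P.npy",P); np.save(n+"I.npy",im)
    c=cams.calibration(n); print({k:v for k,v in c.items() if k!="view"}, np.linalg.inv(np.array(c["view"]))[:3,3])
    for q in ("gauge_block","dust_cover","cover_handle","bore_plug","plug_gauge","radio_receiver","drive_bogie","angle_bracket","gear_box"):
        for r in cams.spot_in(n,q)[:3]:
            b=r["box"]; u,v=int(b[0]*640),int(b[1]*400); print(n,q,round(r["p"],2),u,v,int(b[2]*640),int(b[3]*400),P[v,u].round(3))
print(observe()["tool_rot"])
E
```

```text
{'vertical_fov': 50.43679602141803, 'cx': 327.5794638926239, 'cy': 196.1388845896475} [ 0.19360592 -0.65570449  0.89903398]
scene gauge_block 0.92 390 289 67 73 [ 0.549 -0.248  0.071]
scene gauge_block 0.77 372 201 57 57 [0.661 0.009 0.067]
scene gauge_block 0.68 344 159 51 51 [0.678 0.196 0.071]
scene dust_cover 0.95 282 170 19 30 [0.476 0.185 0.122]
scene dust_cover 0.26 340 255 31 26 [ 0.513 -0.081  0.024]
scene cover_handle 0.77 282 174 20 30 [0.47  0.171 0.121]
scene cover_handle 0.24 293 204 54 49 [0.466 0.1   0.069]
scene bore_plug 0.46 297 196 11 7 [0.485 0.113 0.08 ]
scene radio_receiver 0.61 268 183 17 15 [0.454 0.267 0.015]
scene drive_bogie 0.82 341 256 34 25 [ 0.513 -0.086  0.025]
scene angle_bracket 0.66 326 193 17 9 [0.595 0.157 0.   ]
scene angle_bracket 0.52 292 203 51 49 [0.464 0.102 0.072]
scene gear_box 0.69 331 349 34 42 [ 0.38 -0.28  0.  ]
{'vertical_fov': 52.187690613633535, 'cx': 308.3789293023471, 'cy': 198.78826825937503} [0.30053787 0.02200933 1.17364723]
top gauge_block 0.82 396 199 60 37 [ 0.554 -0.221  0.071]
top gauge_block 0.77 262 230 57 45 [0.473 0.149 0.069]
top gauge_block 0.67 232 157 53 37 [0.684 0.237 0.068]
top dust_cover 0.53 245 227 22 16 [0.473 0.187 0.124]
top dust_cover 0.28 264 231 55 43 [0.47  0.144 0.069]
top cover_handle 0.62 245 227 18 14 [0.473 0.187 0.124]
top bore_plug 0.61 279 224 7 6 [0.487 0.102 0.08 ]
top plug_gauge 0.75 246 228 23 15 [0.47  0.185 0.124]
top radio_receiver 0.52 218 240 24 17 [0.454 0.28  0.017]
top drive_bogie 0.84 343 211 20 24 [ 0.532 -0.078  0.022]
top angle_bracket 0.52 263 196 14 15 [0.585 0.155 0.001]
top gear_box 0.87 415 264 36 12 [ 0.378 -0.274  0.02 ]
[[-8.95249237e-01  4.45565712e-01 -3.26088423e-05]
 [ 4.45565712e-01  8.95249236e-01 -2.39989528e-05]
 [ 1.84999307e-05 -3.60144262e-05 -9.99999999e-01]]
```

View pics/scene0.png

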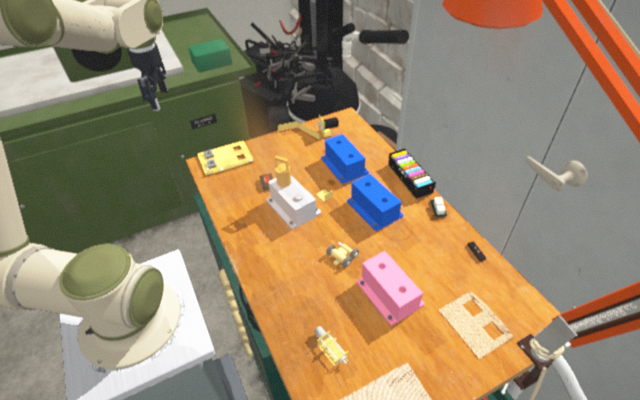

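View pics/top0.png

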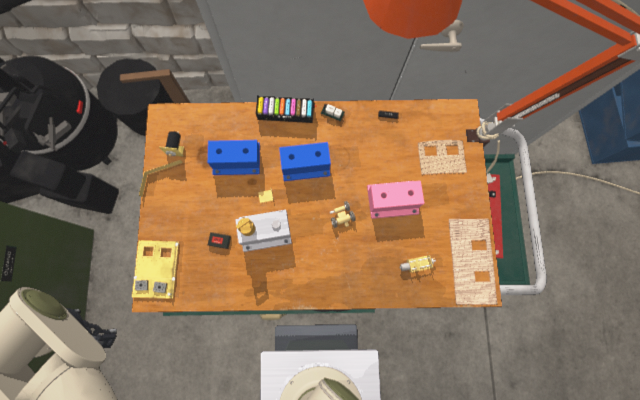

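The candidates for the gauge block in the top picture are the aluminium (grey-white) one at (262,230), blue at (234,157), blue at (305,161) and pink at (396,199). Only the grey one is aluminium and carries the brass cover at (245,227). I'll confirm this in an enlarged crop and measure.

Run:
```python
from h import *
for n in ("top","scene"):
    P=np.load(n+"P.npy"); x,y,z=P[...,0],P[...,1],P[...,2]
    reg=(abs(x-.47)<.1)&(abs(y-.145)<.12)
    m=reg&(abs(z-.07)<.006)
    (c,s,a)=cv2.minAreaRect((P[m][:,:2]*1000).astype(np.float32)); print(n,"block",m.sum(),c,s,a, np.nanmedian(z[m]))
    m=reg&(z>.142); q=P[m]
    print("handle",len(q),q.mean(0),q[:,2].max()); 
    if len(q)>3: print(cv2.minAreaRect((q[:,:2]*1000).astype(np.float32)))
    m=reg&(z>.112)&(z<.135); print("cup top",m.sum(),np.mean(P[m],0),(P[m].max(0)+P[m].min(0))/2)
    m=reg&(z>.075)&(z<.086)&(y<.13); print("plug head",m.sum(),np.mean(P[m],0))
    print("bench",np.nanmedian(z[(abs(x-.5)<.05)&(abs(y)<.03)]))
    m=(abs(x-.46)<.12)&(y>-.06)&(y<.07)&(z>.008); print("drop-zone obstacles",m.sum(), P[m].mean(0) if m.any() else "")
a=np.load("topI.npy")[185:265,200:300]; b=np.load("sceneI.npy")[145:235,240:340]
A=cv2.resize(a,(400,320),interpolation=2);B=cv2.resize(b,(400,360),interpolation=2)[:320]
save(np.hstack([A,B]),"crop1.png")
```

```text
top block 922 (483.23358154296875, 149.01876831054688) (66.81596374511719, 140.08688354492188) 8.814805030822754 0.07038867155696749
handle 71 [0.47761567 0.18784812 0.15892535] 0.16335100161736582
((478.3583068847656, 187.91412353515625), (10.317839622497559, 37.7281494140625), 34.139530181884766)
cup top 140 [0.4740373  0.18502068 0.12409767] [0.47752908 0.18775571 0.12182716]
plug head 62 [0.48822463 0.11011159 0.07809499]
bench 0.0004242467762145541
drop-zone obstacles 69 [ 0.50901886 -0.04822135  0.02280185]
scene block 705 (483.4612731933594, 150.1761474609375) (68.87567138671875, 144.10397338867188) 8.570352554321289 0.06917122573762569
handle 69 [0.47778454 0.18736971 0.1550743 ] 0.16158276895322554
((478.0211486816406, 188.22280883789062), (11.283133506774902, 38.53612518310547), 35.677024841308594)
cup top 155 [0.47530452 0.1850024  0.12187154] [0.47805478 0.18852984 0.12309612]
plug head 36 [0.48886602 0.11073385 0.07758072]
bench -0.0005955683494185404
drop-zone obstacles 89 [ 0.507952   -0.05191416  0.02148876]
```

View pics/crop1.png

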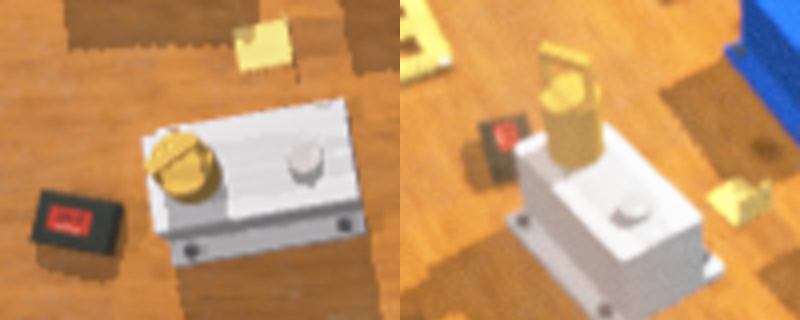

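The crop shows the brass cover (about 183,165 on the left) standing on the left end of the aluminium block. The blanking plug's head is at (305,160), so this is the right block. Turning the tool to suit the handle bar (grip line at about 34.5°) and approaching.

>>> move_arm(jaw=[8.5,8.5,8.5,8.5,8.5,8.5,8.5,8.5,8.5,8.5,8.5,8.5], dp=[[0,0,0],[0,0,0],[0,0,0],[0,0,0],[0,0,0],[-2,0,0],[-3,0,0],[-3,0,0],[-3,0,0],[-3,0,0],[-3,0,0],[-3,0,0]], turn=[[0,0,0.1],[0,0,0.1],[0,0,0.1],[0,0,0.1],[0,0,0.106],[0,0,0],[0,0,0],[0,0,0],[0,0,0],[0,0,0],[0,0,0],[0,0,0]])

```text
time_s: 2.0
position: [0.3591, 0.3264, 0.2315]
tool_rot: [[-0.567, 0.824, 0.0], [0.824, 0.567, 0.0], [-0.0, 0.0, -1.0]]
ft_force: [0.0, -0.2, 0.6]
grip_width: 0.0846
gripper_force: 0.0
```

>>> move_arm(jaw=[8.5,8.5,8.5,8.5,8.5,8.5,8.5,8.5,8.5], dp=[[-3,0,0],[-3,0,0],[-3,0,0],[-3,0.5,0],[-3,0.5,0],[-2.2,0.5,0],[-1,0.5,0],[0,0,0],[0,0,0]], turn=[[0,0,0],[0,0,0],[0,0,0],[0,0,0],[0,0,0],[0,0,0],[0,0,0],[0,0,0],[0,0,0]])

```text
time_s: 2.75
position: [0.4778, 0.1895, 0.2311]
tool_rot: [[-0.567, 0.824, -0.001], [0.824, 0.567, 0.0], [0.001, -0.0, -1.0]]
ft_force: [-1.5, 1.4, 0.0]
grip_width: 0.0848
gripper_force: 0.0
```

```bash
cat > m.py <<'E'
from h import *
im,P=cloud("wrist"); x,y,z=P[...,0],P[...,1],P[...,2]
s=observe(); R=np.array(s["tool_rot"]); p=np.array(s["position"]); print("tcp",p.round(4),"yaw y",np.degrees(np.arctan2(R[1,1],R[0,1])).round(1),s["time_s"],"q6",s["q"][5])
def rect(name,m):
    q=P[m]
    if len(q)<10: print(name,"none"); return
    c,sz,a=cv2.minAreaRect((q[:,:2]*1000).astype(np.float32)); c=np.array([c[0]/1000,c[1]/1000,np.median(q[:,2])])
    print(name,len(q),c.round(4),np.round(sz,1),round(a,1),"mean",q.mean(0).round(4),"in tool cm",(R.T@(c-p)*100).round(2))
E
python3 - <<'E'
from m import *
save(im,"w1.png")
r=(np.hypot(x-.478,y-.188)<.04)
rect("handle",r&(z>.145)&(z<.17)); rect("cup",r&(z>.115)&(z<.135))
E
```

```text
tcp [0.4774 0.1899 0.2312] yaw y 34.6 2.8 q6 -26.132350075773342
handle 797 [0.4778 0.1905 0.1593] [ 9.9 38.1] 34.8 mean [0.4766 0.1925 0.1587] in tool cm [0.03 0.08 7.2 ]
cup 1479 [0.4777 0.1912 0.1234] [41.  40.3] 34.7 mean [0.4765 0.1927 0.1233] in tool cm [ 0.09  0.11 10.79]
```

View pics/w1.png

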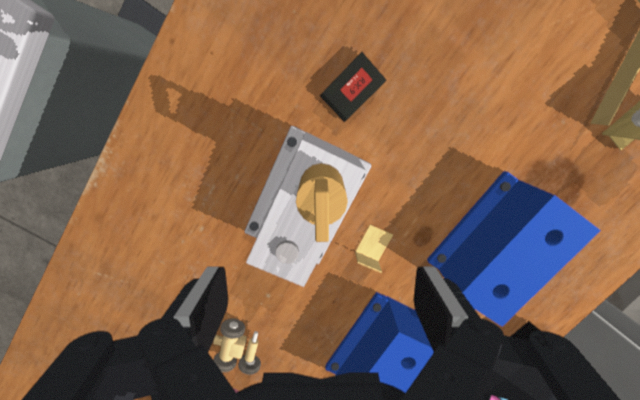

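The wrist view shows the handle bar at (321,210) upright in the picture, across the finger line and centred. Descending and gripping.

>>> move_arm(jaw=[8.5,8,7,6,5,4,4,4,4,0,0,0], dp=[[0,0.08,1.2],[0,0,1.2],[0,0,1.2],[0,0,1.2],[0,0,1.2],[0,0,1.2],[0,0,1.2],[0,0,0.9],[0,0,0],[0,0,0],[0,0,0],[0,0,0]], turn=[[0,0,0],[0,0,0],[0,0,0],[0,0,0],[0,0,0],[0,0,0],[0,0,0],[0,0,0],[0,0,0],[0,0,0],[0,0,0],[0,0,0]], force=40)

```text
time_s: 3.8
position: [0.479, 0.1898, 0.1392]
tool_rot: [[-0.567, 0.823, 0.001], [0.823, 0.567, 0.0], [-0.001, 0.001, -1.0]]
ft_force: [-1.0, 0.5, 2.1]
grip_width: 0.0089
gripper_force: 40.9
```

>>> move_arm(jaw=[0,0,0,0,0,0], dp=[[0,0,0],[0,0,0],[0,0,0],[0,0,0],[0,0,0],[0,0,0]], turn=[[0,0,0],[0,0,0],[0,0,0],[0,0,0],[0,0,0],[0,0,0]])

```text
time_s: 4.3
position: [0.479, 0.1897, 0.1391]
tool_rot: [[-0.567, 0.824, 0.001], [0.824, 0.567, 0.0], [-0.0, 0.001, -1.0]]
ft_force: [-1.5, 0.5, 5.5]
grip_width: 0.009
gripper_force: 41.5
```

>>> move_arm(jaw=[0,0,0,0,0,0,0,0,0,0,0,0], dp=[[0,0,-0.3],[0,0,-0.6],[0,0,-0.7],[0,0,-0.7],[0,0,-0.7],[0,0,-0.7],[0,0,-0.7],[0,0,-0.7],[0,0,-0.7],[0,0,-0.7],[0,0,0],[0,0,0]], turn=[[0,0,0],[0,0,0],[0,0,0],[0,0,0],[0,0,0],[0,0,0],[0,0,0],[0,0,0],[0,0,0],[0,0,0],[0,0,0],[0,0,0]])

```text
time_s: 5.3
position: [0.4789, 0.1896, 0.2036]
tool_rot: [[-0.567, 0.824, 0.001], [0.824, 0.567, 0.0], [-0.0, 0.001, -1.0]]
ft_force: [-0.2, -0.2, -1.5]
grip_width: 0.0092
gripper_force: 40.5
```

Run:
```python
from m import *
save(im[:,120:520],"w2.png")
print("force",s["ft_force"],s["gripper_force"],s["grip_width"])
r=np.hypot(x-.478,y-.19)<.06
rect("handle",r&(z>.215)&(z<.24)); rect("cup",r&(z>.175)&(z<.20))
im2,P2=cloud("scene"); m=(np.hypot(P2[...,0]-.478,P2[...,1]-.188)<.035); 
for lo in np.arange(.06,.24,.01): 
  k=m&(P2[...,2]>=lo)&(P2[...,2]<lo+.01); print(round(lo,2),k.sum(),im2[k].mean(0).round() if k.any() else "")
save(cv2.resize(im2[130:240,230:390],(800,550),interpolation=2),"s2.png")
t=np.array([.504,.016,p[2]]); print("to drop, tool cm",R.T@(t-p)*100)
```

```text
tcp [0.4787 0.1895 0.2032] yaw y 34.5 5.35 q6 -26.143160631237834
force [-0.61193069 -0.66752349 -2.56236189] 40.484347343444824 0.009243162462265631
handle 3905 [0.4773 0.191  0.2242] [33.6 33.4] 82.7 mean [0.4753 0.195  0.2262] in tool cm [ 0.2  -0.03 -2.1 ]
cup 2418 [0.4741 0.1964 0.1878] [41.9 27.5] 34.4 mean [0.4723 0.1989 0.187 ] in tool cm [0.83 0.01 1.54]
0.06 170 [239. 234. 232.]
0.07 95 [236. 229. 227.]
0.08 14 [189. 174. 167.]
0.09 26 [174. 158. 148.]
0.1 35 [192. 176. 166.]
0.11 30 [233. 223. 216.]
0.12 0 
0.13 30 [212. 170. 116.]
0.14 40 [195. 151.  86.]
0.15 41 [192. 150.  84.]
0.16 46 [194. 150.  82.]
0.17 43 [189. 147.  80.]
0.18 117 [216. 174.  89.]
0.19 16 [210. 164.  83.]
0.2 19 [205. 164.  99.]
0.21 37 [154. 128.  92.]
0.22 52 [152. 128.  93.]
0.23 32 [120. 111. 103.]
to drop, tool cm [-1.57251650e+01 -7.75605217e+00  3.41988035e-04]
```

View pics/s2.png

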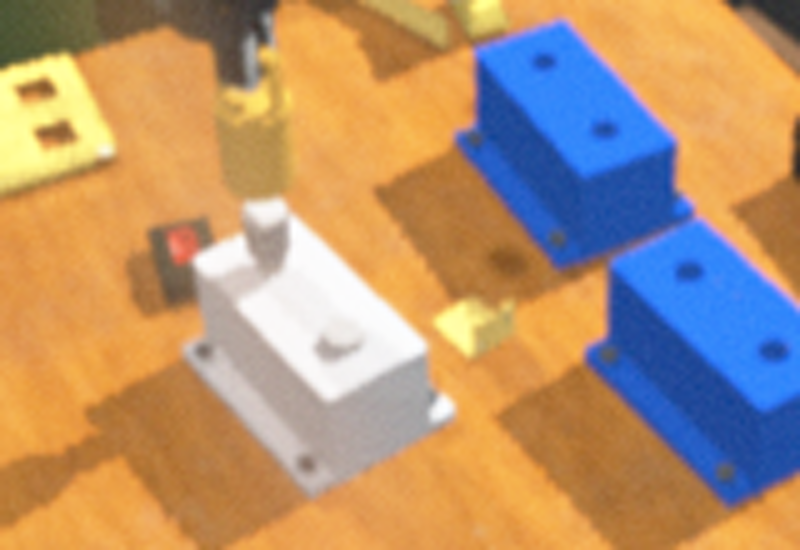

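The view shows the cover hanging upright at (255,140), clear of the gauge knob at (267,225) which stayed home. Carrying it to the free spot.

>>> move_arm(jaw=[0,0,0,0,0,0,0,0,0,0,0,0], dp=[[-0.6,-0.3,0],[-1.2,-0.6,0],[-1.5,-0.75,0],[-1.7,-0.8,0],[-1.7,-0.8,0],[-1.7,-0.8,0],[-1.7,-0.8,0],[-1.7,-0.8,0],[-1.5,-0.8,0],[-1.2,-0.6,0],[-0.8,-0.45,0],[-0.4,-0.25,0]], turn=[[0,0,0],[0,0,0],[0,0,0],[0,0,0],[0,0,0],[0,0,0],[0,0,0],[0,0,0],[0,0,0],[0,0,0],[0,0,0],[0,0,0]])

```text
time_s: 6.4
position: [0.504, 0.015, 0.2031]
tool_rot: [[-0.566, 0.824, -0.001], [0.824, 0.566, -0.0], [0.0, -0.0, -1.0]]
ft_force: [-0.5, 0.2, -2.3]
grip_width: 0.009
gripper_force: 40.5
```

>>> move_arm(jaw=[0,0,0,0,0,0,0,0,0,0,0,0], dp=[[0,0,0],[0,0,0.6],[0,0,1],[0,0,1.2],[0,0,1.4],[0,0,1.4],[0,0,1.4],[0,0,1.4],[0,0,1.4],[0,0,1.2],[0,0,0.8],[0,0,0.4]], turn=[[0,0,0],[0,0,0],[0,0,0],[0,0,0],[0,0,0],[0,0,0],[0,0,0],[0,0,0],[0,0,0],[0,0,0],[0,0,0],[0,0,0]])

```text
time_s: 7.4
position: [0.5034, 0.017, 0.0801]
tool_rot: [[-0.568, 0.823, -0.002], [0.823, 0.568, 0.0], [0.001, -0.001, -1.0]]
ft_force: [-1.6, 0.0, -2.7]
grip_width: 0.009
gripper_force: 40.5
```

Run:
```python
from h import *
s=observe();print(s["position"],s["ft_force"])
im2,P2=cloud("scene"); X,Y,Z=P2[...,0],P2[...,1],P2[...,2]
c=(im2[...,0].astype(int)-im2[...,2]>60)&(np.hypot(X-.504,Y-.016)<.024)&(Z>.006)
print(c.sum(),np.sort(Z[c])[:12].round(3))
save(cv2.resize(im2[160:290,240:420],(800,578),interpolation=2),"s3.png")
```

```text
[0.50344895 0.01697725 0.08014922] [-1.57304552  0.02692947 -2.66773426]
342 [0.009 0.009 0.011 0.011 0.011 0.012 0.012 0.012 0.012 0.013 0.013 0.014]
```

View pics/s3.png

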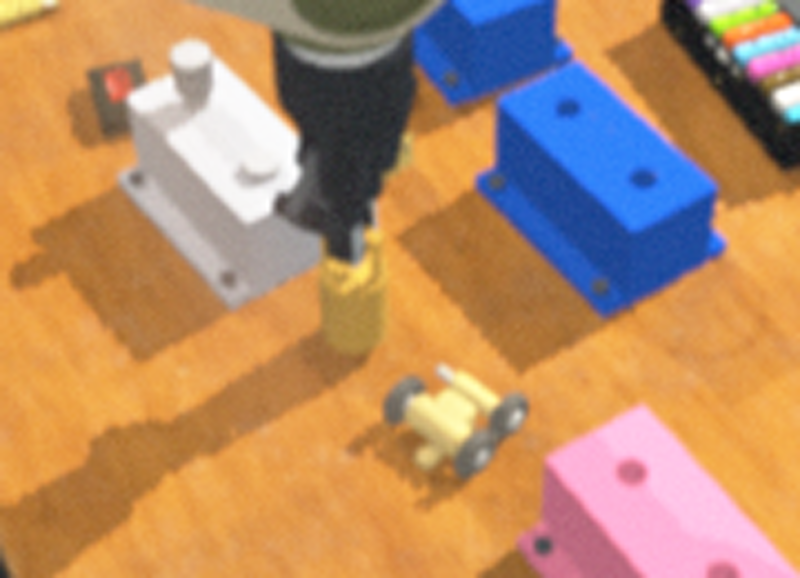

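The cover hangs upright at (352,300), just above the bench and clear of the block and the bogie. Lowering gently the last 11 mm.

>>> move_arm(jaw=[0,0,0,0,0,0,0], dp=[[0,0,0.25],[0,0,0.25],[0,0,0.2],[0,0,0.2],[0,0,0.15],[0,0,0.07],[0,0,0]], turn=[[0,0,0],[0,0,0],[0,0,0],[0,0,0],[0,0,0],[0,0,0],[0,0,0]])

```text
time_s: 8.03
position: [0.504, 0.0163, 0.07]
tool_rot: [[-0.567, 0.824, -0.0], [0.824, 0.567, 0.0], [0.0, -0.0, -1.0]]
ft_force: [0.0, 0.2, -1.0]
grip_width: 0.0089
gripper_force: 40.5
```

>>> move_arm(jaw=[0,0,0], dp=[[0,0,0.1],[0,0,0.05],[0,0,0]], turn=[[0,0,0],[0,0,0],[0,0,0]])

```text
time_s: 8.28
position: [0.5043, 0.0162, 0.0692]
tool_rot: [[-0.567, 0.824, 0.001], [0.824, 0.567, -0.0], [-0.001, 0.001, -1.0]]
ft_force: [-1.9, 0.0, 3.4]
grip_width: 0.0088
gripper_force: 41.2
```

Seated. Releasing.

>>> move_arm(jaw=[1.5,2.5,4,4,4,4,4,4], dp=[[0,0,0],[0,0,0],[0,0,0],[0,0,0],[0,0,0],[0,0,0],[0,0,0],[0,0,0]], turn=[[0,0,0],[0,0,0],[0,0,0],[0,0,0],[0,0,0],[0,0,0],[0,0,0],[0,0,0]])

```text
time_s: 8.95
position: [0.504, 0.0163, 0.0686]
tool_rot: [[-0.567, 0.824, -0.0], [0.824, 0.567, -0.0], [0.0, -0.0, -1.0]]
ft_force: [-0.2, -0.0, 0.1]
grip_width: 0.0398
gripper_force: 0.0
```

>>> move_arm(jaw=[4,4,4,4,4,5,6,8,8.5,8.5,8.5,8.5], dp=[[0,0,-0.4],[0,0,-0.8],[0,0,-1.2],[0,0,-1.4],[0,0,-1.4],[0,0,-1.4],[0,0,-1.4],[0,0,-1.4],[0,0,-1.4],[0,0,-1.4],[0,0,-0.8],[0,0,0]], turn=[[0,0,0],[0,0,0],[0,0,0],[0,0,0],[0,0,0],[0,0,0],[0,0,0],[0,0,0],[0,0,0],[0,0,0],[0,0,0],[0,0,0]])

```text
time_s: 9.95
position: [0.5046, 0.0162, 0.2006]
tool_rot: [[-0.567, 0.824, 0.004], [0.824, 0.567, -0.001], [-0.003, 0.003, -1.0]]
ft_force: [0.2, -0.6, 0.1]
grip_width: 0.0851
gripper_force: 0.0
```

Run:
```python
from m import *
r=np.hypot(x-.504,y-.016)<.04
rect("handle",r&(z>.075)&(z<.1)); rect("cup",r&(z>.045)&(z<.065))
im,P=cloud("top"); x,y,z=P[...,0],P[...,1],P[...,2]
import m as M; M.P=P
r=np.hypot(x-.478,y-.188)<.04
rect("knob",r&(z>.1)&(z<.125))
t=np.array([.478,.188,p[2]]); print("to knob",R.T@(t-p)*100)
```

```text
tcp [0.5042 0.0163 0.1993] yaw y 34.6 10.0 q6 -46.17295543608258
handle 603 [0.503  0.0171 0.0892] [10.  37.6] 34.5 mean [0.5019 0.019  0.0886] in tool cm [ 0.15 -0.06 11.01]
cup 1126 [0.503  0.0178 0.0534] [41.3 39.9] 35.7 mean [0.502  0.0189 0.0533] in tool cm [ 0.22 -0.03 14.59]
knob 83 [0.4765 0.1856 0.112 ] [23.8 23.7] 88.7 mean [0.4765 0.1857 0.1116] in tool cm [15.53  7.32  8.72]
to knob [ 1.56305199e+01  7.58280507e+00 -1.07031928e-02]
```

>>> move_arm(jaw=[8.5,8.5,8.5,8.5,8.5,8.5,8.5,8.5,8.5,8.5,8.5,8.5], dp=[[0.8,0.4,0],[1.4,0.7,0],[1.7,0.8,0],[1.9,0.9,0],[1.9,0.9,0],[1.9,0.9,0],[1.9,0.9,0],[1.8,0.9,0],[1.4,0.7,0],[0.9,0.4,0],[0,0,0],[0,0,0]], turn=[[0,0,0],[0,0,0],[0,0,0],[0,0,0],[0,0,0],[0,0,0],[0,0,0],[0,0,0],[0,0,0],[0,0,0],[0,0,0],[0,0,0]])

```text
time_s: 11.05
position: [0.477, 0.1874, 0.1982]
tool_rot: [[-0.568, 0.823, -0.001], [0.823, 0.568, -0.0], [0.0, -0.001, -1.0]]
ft_force: [-0.2, -0.1, -0.4]
grip_width: 0.0848
gripper_force: 0.0
```

Run:
```python
from m import *
save(im,"w4.png")
r=np.hypot(x-.478,y-.188)<.035
rect("knob top",r&(z>.107)&(z<.118))
r=np.hypot(x-.489,y-.112)<.03
rect("plug head",r&(z>.075)&(z<.083))
rect("block",(np.hypot(x-.483,y-.15)<.1)&(abs(z-.07)<.004))
print(R.round(4),s["ft_force"])
```

```text
tcp [0.4773 0.1869 0.1983] yaw y 34.6 11.1 q6 -26.402282243432616
knob top 901 [0.4769 0.1891 0.1113] [24.6 25.3] 34.4 mean [0.4765 0.1895 0.1112] in tool cm [0.2 0.1 8.7]
plug head 481 [0.4884 0.1139 0.0774] [22.9 22.7] 81.1 mean [0.4883 0.1144 0.0773] in tool cm [-6.65 -3.21 12.1 ]
block 9160 [0.483  0.1509 0.0694] [ 66.2 140.8] 8.9 mean [0.4811 0.1553 0.0695] in tool cm [-3.3  -1.56 12.89]
[[-5.671e-01  8.236e-01 -6.000e-04]
 [ 8.236e-01  5.671e-01 -4.000e-04]
 [ 0.000e+00 -7.000e-04 -1.000e+00]] [-0.05791562  0.031233    0.09111026]
```

View pics/w4.png

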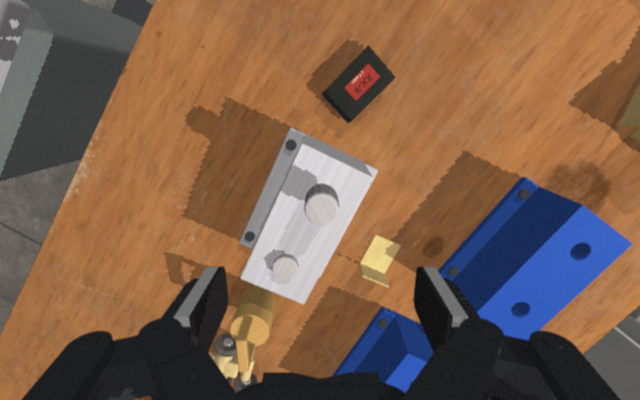

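The wrist view shows the gauge knob at (321,205) and the blanking plug at (284,268). Descending on the knob and gripping lightly first, at 20 N.

>>> move_arm(jaw=[8.5,8,7.5,7,6.5,6,5.5,5,5,5,5,5], dp=[[0.17,0.08,0.6],[0,0,1.2],[0,0,1.3],[0,0,1.3],[0,0,1.3],[0,0,1.3],[0,0,1.3],[0,0,1.3],[0,0,1.2],[0,0,0.7],[0,0,0.2],[0,0,0]], turn=[[0,0,0],[0,0,0],[0,0,0],[0,0,0],[0,0,0],[0,0,0],[0,0,0],[0,0,0],[0,0,0],[0,0,0],[0,0,0],[0,0,0]], force=20)

```text
time_s: 12.1
position: [0.477, 0.1888, 0.0813]
tool_rot: [[-0.567, 0.824, -0.001], [0.824, 0.567, -0.0], [0.0, -0.001, -1.0]]
ft_force: [-0.8, 0.8, 0.0]
grip_width: 0.0499
gripper_force: 0.0
```

>>> move_arm(jaw=[4.4,3.8,3.4,3.2,3,2.8,2.6,2.4,2.2,2,2,2], dp=[[0,0,0],[0,0,0],[0,0,0],[0,0,0],[0,0,0],[0,0,0],[0,0,0],[0,0,0],[0,0,0],[0,0,0],[0,0,0],[0,0,0]], turn=[[0,0,0],[0,0,0],[0,0,0],[0,0,0],[0,0,0],[0,0,0],[0,0,0],[0,0,0],[0,0,0],[0,0,0],[0,0,0],[0,0,0]])

```text
time_s: 13.1
position: [0.4771, 0.1891, 0.0818]
tool_rot: [[-0.567, 0.824, 0.0], [0.824, 0.567, -0.0], [-0.0, 0.0, -1.0]]
ft_force: [-1.0, 0.3, 4.9]
grip_width: 0.0254
gripper_force: 19.8
```

>>> move_arm(jaw=[2,2,2,2,2,2,2,2], dp=[[0,0,0],[0,0,0],[0,0,-0.1],[0,0,-0.2],[0,0,-0.2],[0,0,-0.2],[0,0,-0.2],[0,0,0]], turn=[[0,0,0],[0,0,0],[0,0,0],[0,0,0],[0,0,0],[0,0,0],[0,0,0],[0,0,0]], force=30)

```text
time_s: 13.77
position: [0.4772, 0.1892, 0.091]
tool_rot: [[-0.567, 0.824, 0.001], [0.824, 0.567, 0.0], [-0.0, 0.001, -1.0]]
ft_force: [-0.1, 0.3, -1.2]
grip_width: 0.025
gripper_force: 29.5
```

Force is low and clean. Drawing on to 30 mm.

>>> move_arm(jaw=[2,2,2,2,2,2,2,2,2,2,2,2], dp=[[0,0,-0.2],[0,0,-0.25],[0,0,-0.25],[0,0,-0.25],[0,0,-0.25],[0,0,-0.25],[0,0,-0.25],[0,0,-0.2],[0,0,-0.15],[0,0,-0.05],[0,0,0],[0,0,0]], turn=[[0,0,0],[0,0,0],[0,0,0],[0,0,0],[0,0,0],[0,0,0],[0,0,0],[0,0,0],[0,0,0],[0,0,0],[0,0,0],[0,0,0]])

```text
time_s: 14.77
position: [0.477, 0.1891, 0.1115]
tool_rot: [[-0.567, 0.824, -0.0], [0.824, 0.567, -0.0], [0.0, -0.0, -1.0]]
ft_force: [-1.4, 0.2, -1.7]
grip_width: 0.0253
gripper_force: 29.5
```

Run:
```python
from h import *
s=observe();print(s["position"],s["ft_force"],s["wrist_torque"])
im2,P2=cloud("scene"); X,Y,Z=P2[...,0],P2[...,1],P2[...,2]
r=np.hypot(X-.4772,Y-.1885)<.02
print("knob/finger z", [(round(l,3),int((r&(Z>=l)&(Z<l+.01)).sum())) for l in np.arange(.07,.17,.01)])
c=np.hypot(X-.503,Y-.017)<.03; print("cover top",np.nanmax(Z[c]))
A=cv2.resize(im2[130:270,235:395],(640,560),interpolation=2)
save(A,"s5.png")
```

```text
[0.47695336 0.18914728 0.11154177] [-1.38606095  0.2036959  -1.71325849] [ 0.02044972 -0.02318002 -0.01400243]
knob/finger z [(np.float64(0.07), 31), (np.float64(0.08), 14), (np.float64(0.09), 14), (np.float64(0.1), 8), (np.float64(0.11), 18), (np.float64(0.12), 21), (np.float64(0.13), 29), (np.float64(0.14), 40), (np.float64(0.15), 14), (np.float64(0.16), 17)]
cover top 0.09125557491974234
```

View pics/s5.png

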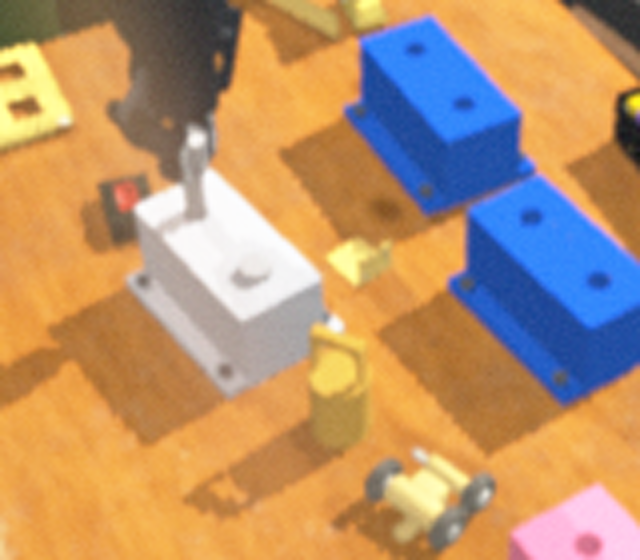

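The picture shows the gauge's shank half out at (195,195), with the knob held by the fingers at (195,150). The cover stands upright at (338,390) and the blanking plug is home at (250,270). The tool has risen 29.7 mm.

>>> move_arm(jaw=[2,2,2,2,2,2], dp=[[0,0,0],[0,0,0],[0,0,0],[0,0,0],[0,0,0],[0,0,0]], turn=[[0,0,0],[0,0,0],[0,0,0],[0,0,0],[0,0,0],[0,0,0]])

```text
time_s: 15.32
position: [0.477, 0.1892, 0.1116]
tool_rot: [[-0.567, 0.824, 0.0], [0.824, 0.567, -0.0], [-0.0, 0.0, -1.0]]
ft_force: [-0.0, 0.4, -2.8]
grip_width: 0.0248
gripper_force: 29.5
```

```bash
python3 -c "
from h import *
print(observe()['position'],observe()['gripper_force']); print(ticket.close_job())"
```

```text
[0.47702527 0.18916073 0.11162561] 29.546576142311096
the job is handed in; nothing more can be done
None
```

The job is handed in (no verdict was returned): the cover stands upright and released on the bench, the gauge is held about 30 mm out of its bore at 29.5 N grip, and the blanking plug and loose parts were not touched.

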